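# Hook a latch plate onto its T-head stud

### The job

Fit the loose steel latch plate back onto the T-headed stud of the mounting base: with its tail held up, hook the toe of its oblong eye under the head, level it so that the head traps it, and slide it home until its shoulders meet the two lugs. Leave it lying flat on the base, let go, never bear on the stud with more than about a kilo, for it bends easily, and do not disturb the tools and parts lying around.

Things in the scene. Friction and masses are not known exactly. Their poses are not given: they have to be found in the camera images.
- latch: loose bare-steel latch plate, about 220 g, 4 mm thick, lying flat, fin up. Origin: centre of its oblong through-eye on the underside; +x along the plate from eye to tail. Eye 40 mm along x (x -20 to 20) by 17 mm. Neck 34 mm wide from the toe end, x=-30, to the shoulders at x=37; tail 66 mm wide, x 37 to 91. Toe rim beyond the eye: 10 mm.
- fin (a point): middle of the top edge of the latch's upright grip fin: x=65 in the latch frame, 40 mm above the plate's underside. Fin 30 mm long along latch x, 10 mm thick along latch y, 36 mm high above the plate; pinch it from above across its thickness
- base: fixed dark steel mounting base. Origin: at table height under the middle of the stud's slot; z up; latch +x lies along base +x when fitted. Slab 12 mm thick, x -75 to 120, y -200 to 55; its top is the seat. White drum on it: centre x=30, y=-140, 94 mm across, top 125 mm above the table.
- slot: slot insert with the T-stud. Origin: middle of the slot, on the slab's top; axes as the base. The T-stud is clamped ANYWHERE up to 11 mm either way along x from here (y exact); its place is not reported, it must be felt or seen. Over 12 N bends it. Stem 10 mm across; head a bar 65 mm along x, 11 mm wide, underside 16 mm and top 20 mm above the slab; a level eye cannot pass it
- hook (a point): 11 mm above the slab, 50 mm to -x of the slot's middle. With the tail up about 30 degrees, the toe edge of the eye (its underside) goes straight down to here, beyond the head's end; then draw the latch to +x, the toe rim passing under the head, until that edge bears on the stem. Only then does the eye's other end clear the head, by 1.5 to 2.5 mm, as the tail is lowered
- lugs (a point): midway between the two lugs, on the slab, x=37 in the base frame, in the plane of their +x faces. Each lug is 12 x 12 x 12 mm, x 25 to 37, y 21 to 33 or -33 to -21. The neck lies between them; the latch's shoulders stop against their +x faces, and the latch origin is then over the slot's middle
- hammer: claw hammer lying across the far part of the sheet; leave alone
- pliers: black-handled pliers lying at the far side; leave alone
- detector: black hand-held meter 62 x 110 x 38 mm, near the robot; leave alone
- hexkey: thin dark hex key 106 mm long, near left; leave alone
- bolt0: steel bolt with nut, 49 mm long, lying between latch and base, near side; leave alone
- bolt1: steel bolt with nut, 49 mm long, lying near the robot, right of the hex key; leave alone

How it is judged:
By the outcome, as a careful person would: the job done as asked, in the order asked, and still so for the second after the job is handed in, with the robot touching nothing.
It also fails if it takes over 59 s, if anything falls off the work surface, if the arm or the gripper's body presses on something with over 40 N, if the wrist force passes 120 N, or if a joint passes its speed limit or range.

### The arm

A 6-joint arm with a two-finger parallel gripper is mounted at the origin on the work surface. World frame = base frame: x ahead of the robot, y to its left, z up, the work surface at z = 0. Lengths are in mm, angles in rad, forces in N, time in s.
With the tool pointing down it reaches from about 350 to 875 mm from the base axis. Payload 4.2 kg.
Tool frame: the origin (TCP) lies at the very end of the fingers, on their centre line; the grasp point (between the pads) lies 19 mm behind it; z points along the fingers, y is the line along which they close (so a half turn about z gives the same grasp; the last joint's range is limited). The gripper opens to 85 mm and grips with 20 to 120 N. Pads are 22 mm wide; open, the fingers measure 114 mm over their backs; the gripper's body (76 mm by 85 mm) begins 54 mm behind the grasp point. The pads swing forward as they close: fully open they stand 13 mm farther back than shut.
Start: joints at [1.597, 0.385, 0.008, 0, -1.194, -0.259], TCP at [144.158, 608.126, 231.312] pointing down, gripper open.
Joint ranges: [-3.14, 3.14], [-1.21, 2.06], [-1.07, 1.41], [-3.16, 2.05], [-2.99, -0.16], [-3.1, 3.1]. Speed limits (rad/s): [2.79, 2.79, 3.14, 3.14, 3.14, 3.14].

### API

Orientations are given as a unit quaternion [x, y, z, w].
In Python, from bench import arm gives the robot as it stands. The module is installed in compiled form; this text tells all that it offers.
- The arm moves only by the tool drive_tool, never from a script. Its argument "targets" is a list of rows, each a list of 5 numbers: the closure, from -1 (fully open) to 1 (shut), then the shift along the tool's x, y, z in mm, then the turn about the tool's z in degrees. In form: [[grip, tx, ty, tz, roll], ...]. A call has 1 to 12 rows; each row is the pose to reach, as a shift and turn from the pose commanded when the call began, along the tool's axes at that moment; what a row does not reach only later rows make up. A row lasts 1/10 s, in which the tool goes at most 50 mm and 8.59 degrees, less where a joint would pass 70% of its speed; a pose out of reach is approached as far as the arm can. A call with a gripper value outside its range is refused whole. The fingers move at their own pace and stop on an object; the grip force is fixed at half the most. Time passes only in rows, so rows that repeat a pose let the fingers close. It gives the time, the measured TCP pose, the force, the opening and the grip force at its end, in the units of the state.
- arm.read_state(): the state, without advancing time (a new reading comes with each control period).
- arm.get_image(name): name is "scene" or "top"; returns the picture (480x640x3 uint8, blue, green, red); there is no depth.
- arm.camera_params(name): a dict with "fov_y" (degrees; the focal length in pixels is half the picture's height over the tangent of half this angle, whatever the lens; pixels are square), "cx", "cy" (the principal point, pixels), "rvec" (rotation vector, rad) and "tvec" (3), from world to camera coordinates, as OpenCV has them. Camera axes: x right, y down, z forward; pixel columns grow to the right and rows downward; lengths in mm; the calibration is good to about 2 mm. A picture is of the moment at which its call begins. camera_params takes no time and is no camera call.
- arm.job_done(): hands the job in; it is judged then, once.
The state is a dict: "clock": time; "joints": joint angles; "joint_vel": joint speeds; "joint_efforts": joint torques, N m; "position": TCP position; "ee_rot": TCP orientation; "contact_force": force on the tool from outside, world axes, zero at the start; "wrist_torque": the same for the moment, N m; "gripper_width": finger opening in mm; "grasp_force": force on a finger pad.
Only numpy, scipy, OpenCV 4.12 (cv2) and the standard library are available. Lean on these libraries where they do the work, as an engineer would, in place of code of your own. Each camera call takes 0.05 s, during which the arm holds its last target. There are 200 camera calls.

## Working session

There is one attempt and no reset: what is moved stays moved. The work goes in short steps, Python scripts to look and compute and a tool call to move; the robot and the scene stay as the last step left them, time stands still between calls to the robot, and variables do not carry over. Pictures are saved under pics/ and viewed, at most 10 in all, crops included, and the job is handed in when it is done.

Besides the shell and the picture viewer there is one more tool, called after ">>>" as a command line: name --pt "numbers of a row" for each row, then --argument value for the rest. drive_tool: Moves the arm, as the interface text tells. Its arguments: {"type":"object","properties":{"targets":{"type":"array","items":{"type":"array","items":{"type":"number"}}}},"required":["targets"]}

```bash
mkdir -p pics; cat > h.py <<'E'
import numpy as np, cv2
from bench import arm
from scipy.spatial.transform import Rotation as R
def cam(n):
    p=arm.camera_params(n); f=240/np.tan(np.radians(p['fov_y'])/2)
    K=np.array([[f,0,p['cx']],[0,f,p['cy']],[0,0,1.]])
    return K,R.from_rotvec(np.ravel(p['rvec'])).as_matrix(),np.ravel(p['tvec'])
def ray(n,uv,z):
    K,Rm,t=cam(n); uv=np.atleast_2d(uv).astype(float)
    d=(Rm.T@np.linalg.inv(K)@np.c_[uv,np.ones(len(uv))].T).T; c=-Rm.T@t
    return c+d*((z-c[2])/d[:,2])[:,None]
def proj(n,P):
    K,Rm,t=cam(n); q=(K@(Rm@np.atleast_2d(P).astype(float).T+t[:,None])).T
    return q[:,:2]/q[:,2:]
E
python3 - <<'E'
from h import *
print(arm.read_state())
for n in("scene","top"):
    print(arm.camera_params(n)); cv2.imwrite(f'pics/{n}0.png',arm.get_image(n))
E
```

```text
{'clock': 0.0, 'joints': array([ 1.59662055e+00,  3.85557003e-01,  6.61255106e-03, -4.99298595e-04,
       -1.19399877e+00, -2.58596171e-01]), 'joint_vel': array([-1.06003459e-03,  8.08788900e-05, -3.29987878e-04,  1.03447722e-03,
        4.67113323e-04, -8.69258697e-04]), 'joint_efforts': array([ 7.07764684e-04, -3.92293417e+01,  1.88407177e+01,  4.18635070e+00,
       -4.50573396e-03, -5.16657607e-06]), 'position': array([144.02142012, 607.57338736, 230.21607645]), 'ee_rot': array([ 9.93223495e-01, -1.16214810e-01, -7.75537667e-05,  1.09549668e-03]), 'contact_force': array([-0.73145598,  0.41146143, -0.85759714]), 'wrist_torque': array([ 0.00124139, -0.05437151,  0.00921468]), 'grasp_force': 0.0, 'gripper_width': 85.58879733822188}
{'fov_y': 54.80586773737216, 'cx': 317.3179112398726, 'cy': 234.25570784850714, 'rvec': array([ 0.85490917,  2.59407689, -1.04781027]), 'tvec': array([ 399.90217764, -212.38804934,  988.06279446])}
{'fov_y': 55.13441407584156, 'cx': 323.3561997521696, 'cy': 245.38644441049308, 'rvec': array([ 2.17177719, -2.15629426,  0.07358311]), 'tvec': array([ 56.24646513, 572.35892051, 836.55148699])}
```

View pics/scene0.png

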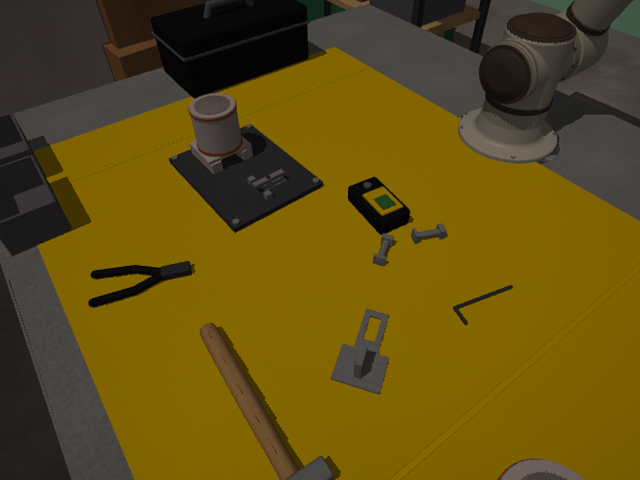

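View pics/top0.png

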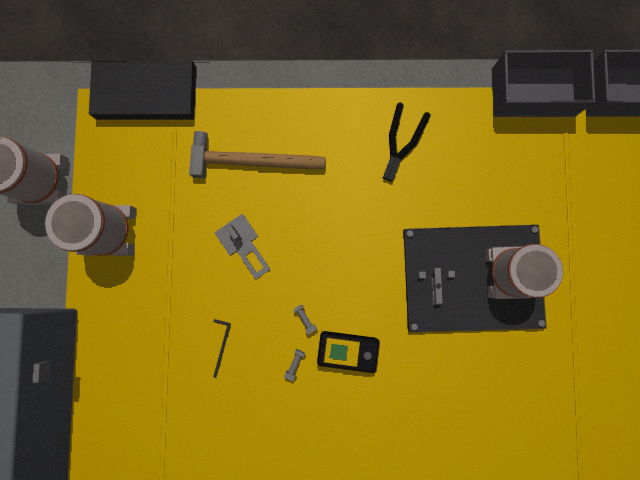

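Top view: latch tail is near (236,232) with its eye near (257,262). The base spans (404–545, 226–333), with lugs at (422,275) and (451,275), the stud bar near (437,287), and the drum at (527,270). I'll enlarge and measure the latch and the base.

```bash
python3 - <<'E'
from h import *
im=cv2.imread('pics/top0.png')
a=cv2.resize(im[200:290,200:290],(400,400),interpolation=cv2.INTER_CUBIC)
b=cv2.resize(im[250:320,405:475],(400,400),interpolation=cv2.INTER_CUBIC)
b=cv2.convertScaleAbs(b,alpha=1.8)
cv2.imwrite('pics/c1.png',np.hstack([a,b]))
hsv=cv2.cvtColor(im,cv2.COLOR_BGR2HSV)
m=((hsv[...,1]<110)*255).astype(np.uint8)
w=np.zeros_like(m); w[205:285,205:280]=m[205:285,205:280]
cs,_=cv2.findContours(w,cv2.RETR_CCOMP,cv2.CHAIN_APPROX_NONE)
for c in cs:
    if cv2.contourArea(c)>60:
        P=ray('top',c[:,0,:],4.)[:,:2].astype(np.float32)
        print('latch',len(c),cv2.contourArea(c),cv2.minAreaRect(P),cv2.boxPoints(cv2.minAreaRect(c)).tolist())
d=((hsv[...,1]<120)*255).astype(np.uint8); w=np.zeros_like(d); w[215:345,395:575]=d[215:345,395:575]
cs,_=cv2.findContours(w,cv2.RETR_EXTERNAL,cv2.CHAIN_APPROX_NONE)
c=max(cs,key=cv2.contourArea); 
print(ray('top',[[404,229],[539,226],[545,329],[409,333]],12.)[:,:2])
P=ray('top',c[:,0,:],12.)[:,:2]; cu=c[:,0,:]
# line fit of left (base +y) edge and bottom (-x) edge
for s,k in(((cu[:,0]<415)&(cu[:,1]>240)&(cu[:,1]<322),'y+'),((cu[:,1]>322)&(cu[:,0]>420)&(cu[:,0]<535),'x-'),((cu[:,1]<236)&(cu[:,0]>420)&(cu[:,0]<530),'x+')):
    print(k,s.sum(),cv2.fitLine(P[s].astype(np.float32),cv2.DIST_HUBER,0,.01,.01).ravel())
E
```

```text
latch 155 1464.5 ((567.9835205078125, 211.76553344726562), (120.72649383544922, 66.00234985351562), 35.49676513671875) [[213.87168884277344, 232.35092163085938], [242.01319885253906, 213.09620666503906], [276.8924560546875, 264.0735778808594], [248.7509307861328, 283.32830810546875]]
latch 49 204.5 ((542.580078125, 194.07577514648438), (43.094139099121094, 20.24291229248047), 34.80192184448242) [[243.61537170410156, 254.92303466796875], [252.38461303710938, 249.076904296875], [264.6922607421875, 267.5384521484375], [255.92303466796875, 273.38458251953125]]
[[ 605.61620737  -92.99360878]
 [ 612.7071087  -348.16872106]
 [ 419.75142162 -352.65589299]
 [ 409.80150093 -100.80142519]]
y+ 81 [ 9.9922210e-01  3.9435692e-02  4.9529312e+02 -9.6644386e+01]
x- 114 [ 3.8653832e-02 -9.9925268e-01  4.1866669e+02 -2.4632770e+02]
x+ 109 [ 3.9321847e-02 -9.9922657e-01  6.1009711e+02 -2.1487392e+02]
```

View pics/c1.png

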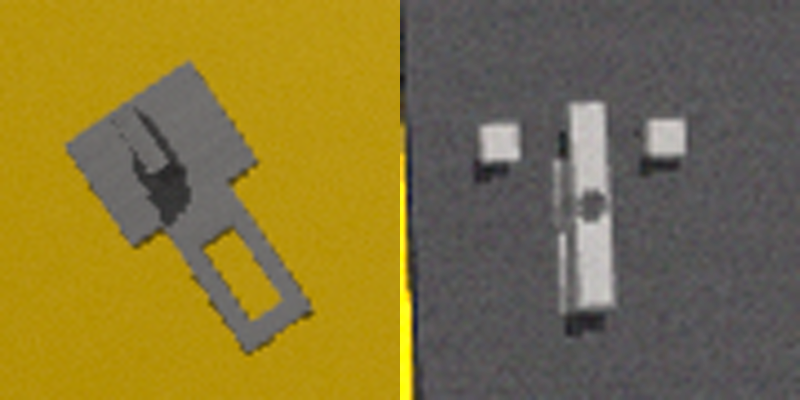

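Right crop: lug tops at about (422.3,275.0) and (451.4,274.2), stud bar centred at about (438.4,286). Left crop shows the latch clearly, yaw about 35°.

```bash
cat >> h.py <<'E'
def Q(): 
    s=arm.read_state(); return s,R.from_quat(s['ee_rot']).as_matrix()
def to(x,y,z,yaw=None):
    s,M=Q(); d=M.T@(np.array([x,y,z])-s['position']); y0=np.degrees(np.arctan2(M[1,0],M[0,0]))
    print('shift',d.round(1),'roll',None if yaw is None else round(y0-yaw,1),'yaw now',round(y0,2),s['position'].round(1),s['contact_force'].round(1),s['wrist_torque'].round(2),round(s['gripper_width'],1),s['clock'])
E
python3 - <<'E'
from h import *
L=ray('top',[[422.3,275.],[451.4,274.2]],24.)[:,:2]; print('lugs',L,L.mean(0),np.degrees(np.arctan2(*(L[0]-L[1])[::-1]))-90)
B=ray('top',[[438.4,250+102/5.714],[438.4,250+308/5.714],[438.7,285.9]],32.); print('bar ends,dot',B)
to(596,231.7,120,35.3)
E
```

```text
lugs [[ 517.90240801 -124.47381006]
 [ 519.79755527 -178.40172794]] [ 518.84998164 -151.437769  ] 2.0126731687187913
bar ends,dot [[ 531.0886035  -152.6979294    32.        ]
 [ 464.96883777 -151.74549015   32.        ]
 [ 497.8741176  -152.76870033   32.        ]]
shift [526.5 261.2 110.9] roll -48.6 yaw now -13.35 [144.1 607.6 230.3] [-0.5  0.1  1.2] [-0.    0.02 -0.03] 85.6 0.1
```

>>> drive_tool --pt "-1 30 15 0 -5" --pt "-1 75 37 10 -10" --pt "-1 120 60 30 -16" --pt "-1 170 84 45 -22" --pt "-1 218 108 60 -28" --pt "-1 266 132 75 -34" --pt "-1 314 156 90 -40" --pt "-1 362 180 100 -45" --pt "-1 410 204 111 -48.6" --pt "-1 455 226 111 -48.6" --pt "-1 495 246 111 -48.6" --pt "-1 526 261 111 -48.6"

```text
clock: 1.3
position: [582.8, 242.5, 119.8]
ee_rot: [0.953, 0.303, -0.001, 0.0]
contact_force: [0.7, 1.6, 0.3]
gripper_width: 85.5
grasp_force: 0.0
```

```bash
python3 - <<'E'
from h import *
to(596,231.7,14,35.3)
im=arm.get_image('scene'); cv2.imwrite('pics/s1.png',cv2.resize(im[240:420,260:500],(800,600)))
E
```

```text
shift [  4.7  16.4 105.8] roll -0.0 yaw now 35.26 [582.8 242.5 119.8] [0.7 1.6 0.3] [ 0.09 -0.08  0.02] 85.5 1.3
```

View pics/s1.png

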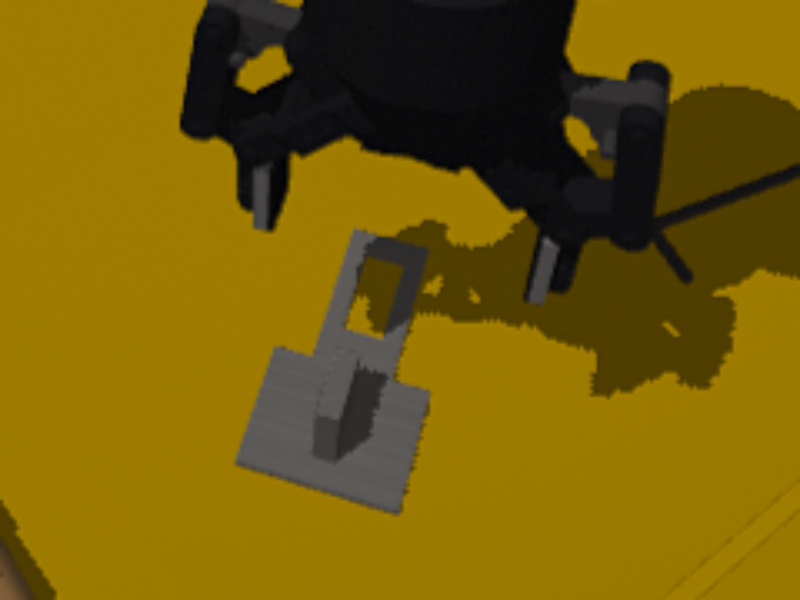

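The picture shows the open fingers above and behind the latch; the fin's top edge runs from crop (350,352) to (327,415), scene pixel about (361,355). I'll check that against the scene camera.

>>> drive_tool --pt "-1 0 0 0 0" --pt "-1 0 0 0 0"

```text
clock: 1.55
position: [581.6, 243.7, 120.0]
ee_rot: [0.953, 0.302, -0.001, 0.0]
contact_force: [0.0, 0.6, 0.3]
gripper_width: 85.5
grasp_force: 0.0
```

```bash
python3 - <<'E'
from h import *
P=ray('scene',[[260+345*.3,240+356*.3],[260+328*.3,240+414*.3],[260+338*.3,240+385*.3]],40.); print(P)
to(596,231.7,14,35.3)
E
```

```text
[[585.26941409 226.35969914  40.        ]
 [606.22109199 241.36567488  40.        ]
 [595.43457004 234.31121592  40.        ]]
shift [  5.   18.2 106. ] roll -0.1 yaw now 35.2 [581.6 243.7 120. ] [0.  0.6 0.3] [-0.01  0.02 -0.01] 85.5 1.55
```

>>> drive_tool --pt "-1 5 17.5 0 0" --pt "-1 5 17.5 30 0" --pt "-1 5 17.5 60 0" --pt "-1 5 17.5 85 0" --pt "-1 5 17.5 97 0" --pt "-1 5 17.5 106 0" --pt "-1 5 17.5 106 0"

```text
clock: 2.25
position: [595.7, 233.1, 14.1]
ee_rot: [0.953, 0.303, -0.001, 0.0]
contact_force: [-0.1, -0.2, -0.1]
gripper_width: 85.4
grasp_force: 0.0
```

```bash
python3 - <<'E'
from h import *
to(596,232.5,14,35.3)
E
```

```text
shift [-0.1  0.7  0.1] roll 0.0 yaw now 35.31 [595.7 233.1  14.1] [-0.1 -0.2 -0.1] [-0.04  0.02  0.01] 85.4 2.25
```

Close, then lift.

>>> drive_tool --pt "0 0 0 0 0" --pt "1 0 0 0 0" --pt "1 0 0 0 0" --pt "1 0 0 0 0" --pt "1 0 0 0 0" --pt "1 0 0 0 0" --pt "1 0 0 0 0" --pt "1 0 0 0 0"

```text
clock: 3.05
position: [596.4, 233.0, 15.2]
ee_rot: [0.953, 0.303, 0.0, -0.0]
contact_force: [0.5, -0.1, 3.8]
gripper_width: 8.8
grasp_force: 61.0
```

>>> drive_tool --pt "1 0 0 -10 0" --pt "1 0 0 -40 0" --pt "1 0 0 -80 0" --pt "1 0 0 -120 0" --pt "1 0 0 -160 0" --pt "1 0 0 -180 0" --pt "1 0 0 -180 0" --pt "1 0 0 -180 0"

```text
clock: 3.85
position: [595.0, 232.6, 193.5]
ee_rot: [0.953, 0.303, -0.001, -0.0]
contact_force: [0.0, -0.3, -2.9]
gripper_width: 8.8
grasp_force: 60.3
```

```bash
python3 - <<'E'
from h import *
im=arm.get_image('scene'); cv2.imwrite('pics/s2.png',cv2.resize(im[160:400,240:560],(800,600)))
# drum rim target: latch x aligned to base; latch x=80 at drum rim (-17,-140)
o=np.array([488.2,-152.3]); th=np.radians(2.25); c,s=np.cos(th),np.sin(th)
tb=lambda x,y:o+np.array([c*x-s*y,s*x+c*y])
print(tb(-17-15,-140)); to(*tb(-32,-140),194,2.25)
E
```

```text
[ 461.72104505 -293.44837918]
shift [-4.119e+02  3.527e+02 -3.000e-01] roll 33.0 yaw now 35.23 [594.7 232.3 192.4] [-0.8 -0.5 -3.3] [-0.01  0.01  0.01] 8.7 3.9
```

View pics/s2.png

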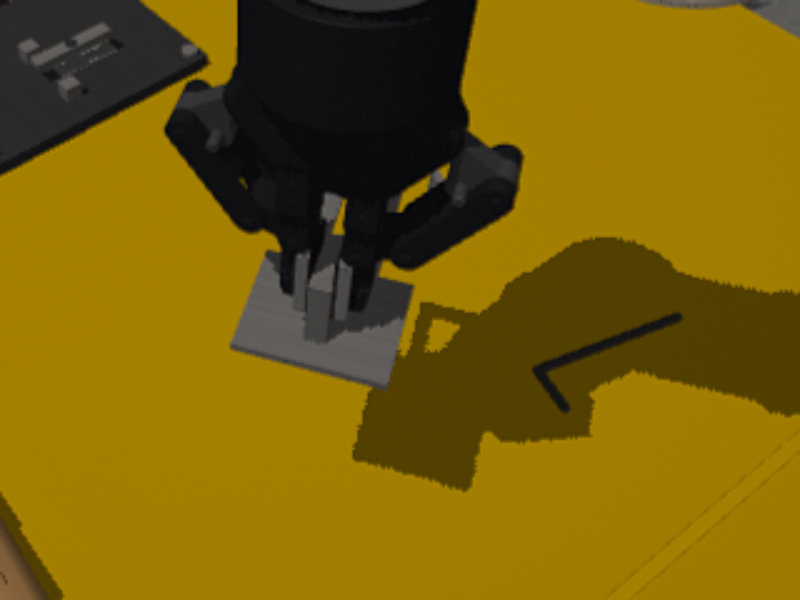

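The latch is held level at about z=179. Carry it to the drum's -x rim.

>>> drive_tool --pt "1 -12 10 0 2" --pt "1 -38 32 0 6" --pt "1 -72 62 0 10" --pt "1 -106 91 0 14" --pt "1 -140 120 0 18" --pt "1 -174 149 0 22" --pt "1 -208 178 0 26" --pt "1 -242 207 0 30" --pt "1 -276 236 0 33" --pt "1 -305 261 0 33" --pt "1 -325 278 0 33" --pt "1 -335 287 0 33"

```text
clock: 5.1
position: [485.8, -197.0, 193.0]
ee_rot: [1.0, 0.018, -0.002, -0.0]
contact_force: [0.7, 1.0, -3.2]
gripper_width: 8.7
grasp_force: 60.2
```

>>> drive_tool --pt "1 0 0 0 0" --pt "1 0 0 0 0"

```text
clock: 5.3
position: [487.8, -194.7, 193.9]
ee_rot: [1.0, 0.019, -0.001, -0.0]
contact_force: [0.7, 0.3, -2.1]
gripper_width: 9.0
grasp_force: 60.2
```

```bash
cat >> h.py <<'E'
o=np.array([488.2,-152.3]); th=np.radians(2.25); c,s_=np.cos(th),np.sin(th)
tb=lambda x,y:o+np.array([c*x-s_*y,s_*x+c*y])
def inb(p): d=np.asarray(p[:2])-o; return np.array([c*d[0]+s_*d[1],-s_*d[0]+c*d[1]])
E
python3 - <<'E'
from h import *
to(*tb(-33,-140),150,2.25)
E
```

```text
shift [-30.8  97.7  43.9] roll -0.0 yaw now 2.22 [ 487.8 -194.7  193.9] [ 0.7  0.3 -2.1] [-0.05 -0.09  0.06] 9.0 5.3
```

>>> drive_tool --pt "1 -10 25 0 0" --pt "1 -24 60 0 0" --pt "1 -31 85 15 0" --pt "1 -31 97.5 30 0" --pt "1 -31 97.5 40 0" --pt "1 -31 97.5 44 0" --pt "1 -31 97.5 44 0"

```text
clock: 6.0
position: [461.2, -292.4, 150.1]
ee_rot: [1.0, 0.021, -0.001, -0.0]
contact_force: [-0.7, 0.6, -2.1]
gripper_width: 8.6
grasp_force: 60.1
```

>>> drive_tool --pt "1 0 0 3 0" --pt "1 0 0 6 0" --pt "1 0 0 9 0" --pt "1 0 0 12 0" --pt "1 0 0 12 0"

```text
clock: 6.5
position: [461.3, -293.4, 140.1]
ee_rot: [1.0, 0.02, 0.0, 0.0]
contact_force: [-3.0, 2.7, 5.6]
gripper_width: 9.0
grasp_force: 61.3
```

```bash
python3 - <<'E'
from h import *
to(*tb(-33,-140),138,2.25)
im=arm.get_image('scene'); cv2.imwrite('pics/s3.png',cv2.resize(im[50:230,120:360],(800,600)))
E
```

```text
shift [-0.6  0.   2.1] roll 0.1 yaw now 2.31 [ 461.3 -293.4  140.1] [-3.   2.7  5.6] [0.87 0.52 0.06] 9.0 6.5
```

View pics/s3.png

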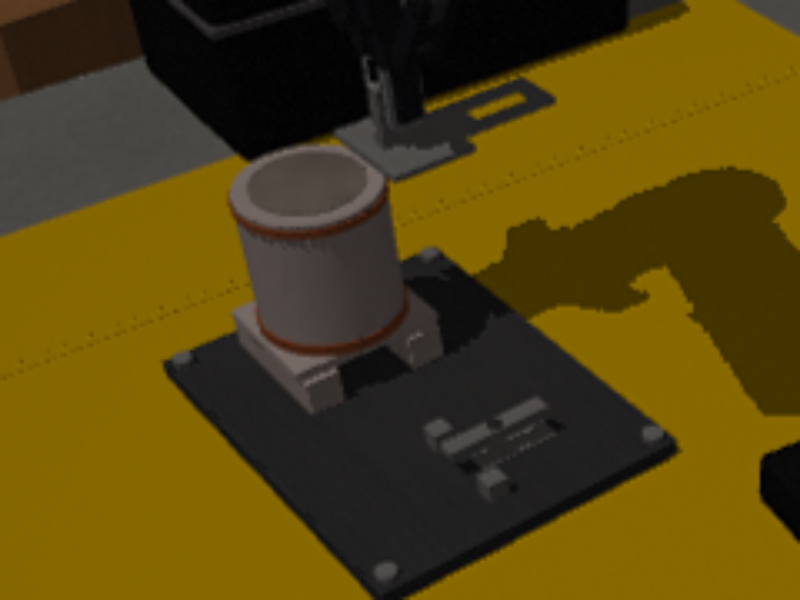

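The tail's edge rests on the drum rim (crop ~(390,180)), contact force about 8 N. Now press down and back so the latch pivots in the pads to tail-up.

>>> drive_tool --pt "1 -1.5 0 2 0" --pt "1 -3 0 4 0" --pt "1 -5 0 6 0" --pt "1 -7 0 8 0" --pt "1 -9 0 9 0" --pt "1 -11 0 11 0" --pt "1 -13 0 13 0" --pt "1 -15 0 15 0" --pt "1 -15 0 15 0"

```text
clock: 7.45
position: [452.0, -295.0, 130.3]
ee_rot: [1.0, 0.022, 0.008, 0.003]
contact_force: [-0.8, 8.4, 21.5]
gripper_width: 8.8
grasp_force: 69.1
```

```bash
python3 - <<'E'
from h import *
to(*tb(-48,-140),128,2.25)
im=arm.get_image('scene'); cv2.imwrite('pics/s4.png',cv2.resize(im[50:170,180:340],(800,600)))
E
```

```text
shift [-6.2 -1.2  2.2] roll 0.2 yaw now 2.49 [ 452.  -295.   130.3] [-0.8  8.4 21.5] [ 2.63 -0.67  0.33] 8.8 7.45
```

View pics/s4.png

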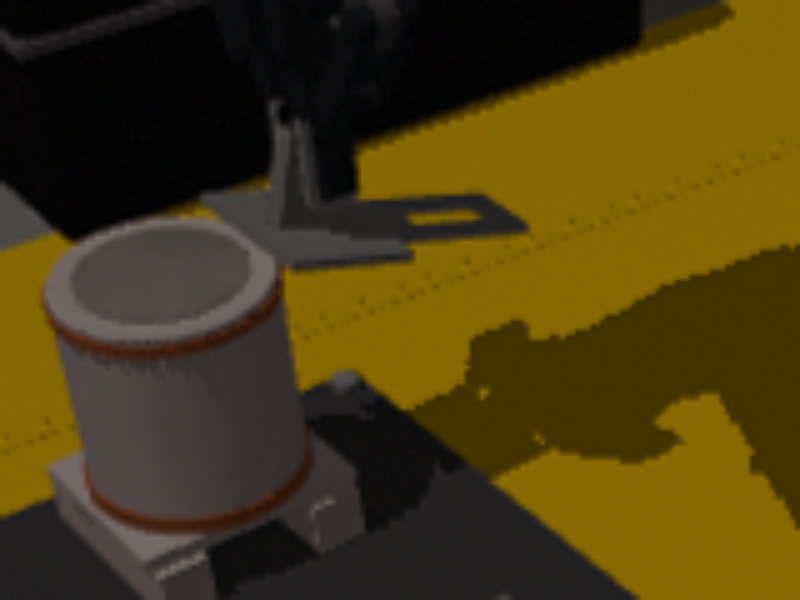

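The toe has clearly dropped relative to the tail, by roughly 15–20°. Let it settle, then continue.

>>> drive_tool --pt "1 0 0 0 0" --pt "1 -2 0 1 0" --pt "1 -4 0 2 0" --pt "1 -6 0 3 0" --pt "1 -6 0 3 0" --pt "1 -6 0 3 0"

```text
clock: 8.1
position: [450.6, -296.6, 129.5]
ee_rot: [1.0, 0.022, 0.013, 0.005]
contact_force: [4.1, 8.7, 25.0]
gripper_width: 9.0
grasp_force: 69.4
```

```bash
python3 - <<'E'
from h import *
to(*tb(-48,-140),128,2.25)
E
```

```text
shift [-4.8 -2.8  1.3] roll 0.3 yaw now 2.57 [ 450.6 -296.6  129.5] [ 4.1  8.7 25. ] [ 2.53 -2.37  0.29] 9.0 8.1
```

```bash
python3 - <<'E'
from h import *
p=ray('scene',[[180+162/5,50+280/5]],125.)[0]; print('drum scene',p,inb(p))
p=ray('top',[[533,270]],125.)[0]; print('drum top',p,inb(p), proj('top',[[*tb(30,-140),125]]))
s,_=Q(); print(inb(s['position']), R.from_quat(s['ee_rot']).as_matrix().round(3))
im=arm.get_image('top'); cv2.imwrite('pics/t1.png',cv2.resize(im[210:370,440:600],(600,600)))
E
```

```text
drum scene [ 523.05519382 -285.46826092  125.        ] [  29.60016034 -134.43400151]
drum top [ 524.62234705 -285.73966302  125.        ] [  31.15545015 -134.76672051] [[536.27330882 270.60365956]]
[ -43.20762385 -142.73210505] [[ 0.999  0.045  0.026]
 [ 0.045 -0.999 -0.01 ]
 [ 0.025  0.011 -1.   ]]
```

View pics/t1.png

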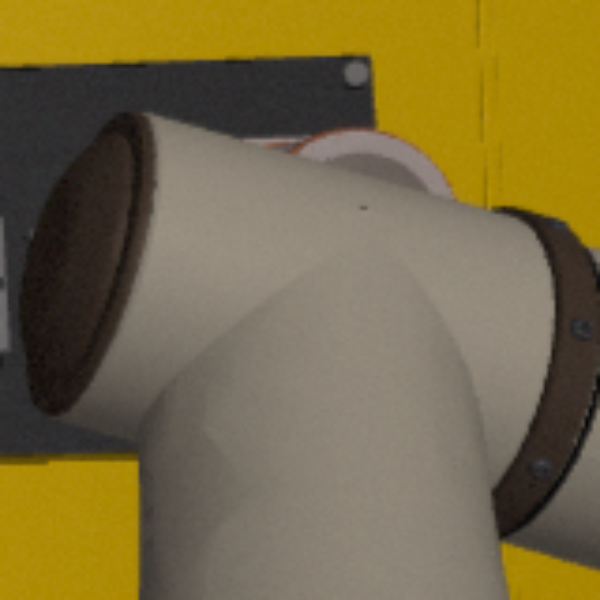

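The top view is blocked by the forearm; only the drum's upper rim shows at about (380,150). My estimate puts the drum centre near base y=-135, and the tool is off-centre by about 7 mm. I'll work out the current tilt from the toe corner in the scene image.

```bash
cat >> h.py <<'E'
def rayplane(n,uv,P0,nrm):
    K,Rm,t=cam(n); d=Rm.T@np.linalg.inv(K)@np.array([*uv,1.]); cc=-Rm.T@t
    return cc+d*((np.asarray(P0)-cc)@nrm)/(d@nrm)
def tilt(uv,tcp,half=17,hp=34,xx=-95):
    nb=np.array([-s_,c,0]); P0=np.array(tcp)+nb*half
    p=rayplane('scene',uv,P0,nb); x=inb(p)[0]-inb(tcp)[0]; z=p[2]-(tcp[2]+19)
    # toe point rel. pivot at level: (xx,-(hp-2))
    a=np.degrees(np.arctan2(z,x)-np.arctan2(-(hp-2),xx)); return (a+180)%360-180, x,z, np.hypot(x,z)
E
python3 - <<'E'
from h import *
print(tilt((180+527/5,50+228/5),(452,-295,130.3)), np.hypot(95,32))
E
```

```text
(np.float64(14.936726140410968), np.float64(-83.81183454555381), np.float64(-55.58417841968702), np.float64(100.56850650418791)) 100.24470060806208
```

>>> drive_tool --pt "1 0 0 -6 0" --pt "1 0 -4 -12 0" --pt "1 0 -8 -14 0" --pt "1 0 -8 -14 0" --pt "1 0 -8 -14 0"

```text
clock: 8.65
position: [439.1, -286.2, 133.9]
ee_rot: [1.0, 0.02, -0.001, -0.0]
contact_force: [0.2, -0.0, -2.0]
gripper_width: 9.2
grasp_force: 65.4
```

```bash
python3 - <<'E'
from h import *
to(*tb(-43,-135.5),140,2.25)
s,_=Q(); print(inb(s['position']))
im=arm.get_image('scene'); hsv=cv2.cvtColor(im,cv2.COLOR_BGR2HSV)
w=hsv[75:120,240:320]; m=(w[...,1]<120)&(w[...,2]>40)
ys,xs=np.nonzero(m); k=np.argsort(-xs)[:8]; print([(240+xs[i],75+ys[i]) for i in k])
i=k[0]; print(tilt((240+xs[i]+.5,75+ys[i]),s['position']))
E
```

```text
shift [11.3  3.7 -6.1] roll 0.0 yaw now 2.26 [ 439.1 -286.2  133.9] [ 0.2 -0.  -2. ] [ 0.   -0.01  0.02] 9.2 8.65
[ -54.33988927 -131.83870066]
[(np.int64(293), np.int64(92)), (np.int64(292), np.int64(91)), (np.int64(291), np.int64(93)), (np.int64(290), np.int64(93)), (np.int64(289), np.int64(93)), (np.int64(289), np.int64(89)), (np.int64(288), np.int64(93)), (np.int64(286), np.int64(87))]
(np.float64(12.91190872476929), np.float64(-85.12209071010562), np.float64(-52.21930477579099), np.float64(99.86303679603579))
```

Tilt is about 13–14° so far. Recentre on the drum and press further.

>>> drive_tool --pt "1 0 2 -8 0" --pt "1 7 3.5 -8 0" --pt "1 13 3.5 -6 0" --pt "1 13 3.5 -3 0" --pt "1 13 3.5 1 0" --pt "1 13 3.5 4 0"

```text
clock: 9.3
position: [452.8, -289.4, 131.3]
ee_rot: [1.0, 0.02, -0.0, 0.0]
contact_force: [-5.0, 5.8, 16.8]
gripper_width: 8.9
grasp_force: 68.2
```

>>> drive_tool --pt "1 -2 0 3 0" --pt "1 -4 0 6 0" --pt "1 -6 0 9 0" --pt "1 -8 0 11 0" --pt "1 -10 0 13 0" --pt "1 -12 0 15 0" --pt "1 -13 0 16 0" --pt "1 -13 0 16 0" --pt "1 -13 0 16 0"

```text
clock: 10.2
position: [447.6, -291.4, 122.6]
ee_rot: [1.0, 0.022, 0.01, 0.004]
contact_force: [0.3, 10.1, 27.7]
gripper_width: 8.7
grasp_force: 75.3
```

```bash
cat >> h.py <<'E'
def look():
    to(*tb(-50,-135.5),125,2.25)
    s,_=Q(); print(inb(s['position']),s['contact_force'].round(1))
    im=arm.get_image('scene'); hsv=cv2.cvtColor(im,cv2.COLOR_BGR2HSV)
    w=hsv[75:125,240:320]; m=(w[...,1]<120)&(w[...,2]>40)
    n,l,st,_c=cv2.connectedComponentsWithStats(m.astype(np.uint8)); ys,xs=np.nonzero(l==1+np.argmax(st[1:,4])); i=np.argmax(xs); print(240+xs[i],75+ys[i])
    print(tilt((240+xs[i]+.5,75+ys[i]),s['position']))
E
python3 -c "
from h import *
look()"
```

```text
shift [-3.9 -1.9 -2.5] roll 0.3 yaw now 2.55 [ 447.6 -291.4  122.6] [ 0.3 10.1 27.7] [ 2.8  -1.15  0.35] 8.7 10.2
[ -46.07796056 -137.39816669] [ 0.3 10.1 27.7]
263 104
(np.float64(42.4439480806131), np.float64(-24.427844887059372), np.float64(-44.177385138486926), np.float64(50.481293203526775))
```

>>> drive_tool --pt "1 0 0 -8 0" --pt "1 0 -2 -16 0" --pt "1 0 -2 -20 0" --pt "1 0 -2 -20 0"

```text
clock: 10.65
position: [439.5, -287.9, 134.5]
ee_rot: [1.0, 0.02, -0.0, -0.0]
contact_force: [0.3, 0.5, -1.9]
gripper_width: 8.8
grasp_force: 70.4
```

```bash
python3 - <<'E'
from h import *
look()
im=arm.get_image('scene'); cv2.imwrite('pics/x.png',im); hsv=cv2.cvtColor(im,cv2.COLOR_BGR2HSV)
w=hsv[70:130,240:320]; m=(w[...,1]<120)&(w[...,2]>40)
for r in m[::2]: print(''.join('#' if q else '.' for q in r))
E
```

```text
shift [4.  1.9 9.5] roll 0.0 yaw now 2.25 [ 439.5 -287.9  134.5] [ 0.3  0.5 -1.9] [ 0.01 -0.02  0.  ] 8.8 10.65
[ -53.98557241 -133.58250578] [ 0.3  0.5 -1.9]
266 98
(np.float64(44.12228464026913), np.float64(-22.457920955531733), np.float64(-43.58227797903265), np.float64(49.028289461152795))
..#.............................................................................
..######........................................................................
..######........................................................................
..###..##.......................................................................
.####..##.......................................................................
.###....##......................................................................
####...##.......................................................................
###.....##......................................................................
###.....##......................................................................
##......####..##............................................................
[... 924 characters left out ...]
....................................................
................................................................................
................................................................................
................................................................................
................................................................................
................................................................................
........###.....................................................................
......######....................................................................
.......##.......................................................................
```

```bash
python3 - <<'E'
from h import *
im=cv2.imread('pics/x.png'); hsv=cv2.cvtColor(im,cv2.COLOR_BGR2HSV)
w=hsv[84:112,240:300]; 
for r in w: print(''.join('#' if q[1]<190 else '.' for q in r))
for q in ((287.5,100),(289,102)): print(tilt(q,(439.5,-287.9,134.5)))
E
```

```text
###################.........................................
###################.........................................
###################.........................................
##################..........................................
#################...........................................
###############.............................................
###################.........................................
###########################.................................
###################################.........................
########################################....................
##########################################..................
###########################......##########.................
##################################....#######...............
.#############################################..............
..##############################################............
........###################.......###############...........
.................##########...............#######...........
..........................#.................................
..
[... 163 characters left out ...]
.................
............................................................
............................................................
............................................................
............................................................
............................................................
............................................................
............................................................
(np.float64(24.342293858155188), np.float64(-70.86544251480805), np.float64(-65.9860084621177), np.float64(96.83007929141766))
(np.float64(25.424994010948694), np.float64(-74.16795214524089), np.float64(-71.72501062422555), np.float64(103.17636490235547))
```

Tilt is about 25°. One more press for the last 6°.

>>> drive_tool --pt "1 4 2 -3 0" --pt "1 10 2 -2 0" --pt "1 10 2 2 0" --pt "1 8 2 6 0" --pt "1 6 2 10 0" --pt "1 4 2 14 0" --pt "1 2 2 18 0" --pt "1 0 2 21 0" --pt "1 -2 2 23 0" --pt "1 -3 2 24.5 0" --pt "1 -3 2 24.5 0" --pt "1 -3 2 24.5 0"

```text
clock: 11.95
position: [442.0, -292.0, 115.9]
ee_rot: [1.0, 0.021, 0.007, 0.003]
contact_force: [-0.8, 3.4, 19.6]
gripper_width: 9.0
grasp_force: 77.4
```

>>> drive_tool --pt "1 0 -1 -10 0" --pt "1 0 -3 -20 0" --pt "1 0 -3 -30 0" --pt "1 0 -3 -30 0" --pt "1 0 -3 -30 0"

```text
clock: 12.45
position: [436.5, -286.9, 139.9]
ee_rot: [1.0, 0.02, -0.0, -0.0]
contact_force: [0.7, -0.5, -2.2]
gripper_width: 8.3
grasp_force: 73.9
```

```bash
cat >> h.py <<'E'
def look2():
    im=arm.get_image('scene'); s,_=Q(); hsv=cv2.cvtColor(im,cv2.COLOR_BGR2HSV)
    print(s['position'].round(1),inb(s['position']).round(1))
    for r in hsv[76:112,240:300]: print(''.join('#' if q[1]<190 else '.' for q in r))
E
python3 -c "
from h import *
look2()"
```

```text
[ 436.3 -286.8  139.6] [ -57.1 -132.4]
####################........................................
##################.#........................................
###################.........................................
###################.........................................
####################........................................
####################........................................
####################........................................
####################........................................
####################........................................
#################...........................................
###############.............................................
##############..............................................
###############.............................................
###################.........................................
#######################.....................................
##########################..................................
.#############################..............................
...#####################
[... 434 characters left out ...]
......#########..............
..........................................#####.............
.............................................##.............
............................................................
............................................................
............................................................
............................................................
............................................................
............................................................
............................................................
............................................................
............................................................
```

```bash
python3 - <<'E'
from h import *
for q in ((287,101),(286.5,100),(287,102.5)): print(tilt(q,(436.3,-286.8,139.6)))
# edge-on-plane check: camera elevation seen; left/tail info: camera centre
K,Rm,t=cam('scene'); print(-Rm.T@t)
E
```

```text
(np.float64(29.066525645361253), np.float64(-65.5183275008017), np.float64(-71.95882362637533), np.float64(97.31764247141471))
(np.float64(28.45947899242961), np.float64(-64.48765186616735), np.float64(-69.3366984839399), np.float64(94.69020540618122))
(np.float64(30.444150847048093), np.float64(-65.2600271448243), np.float64(-75.23162608042347), np.float64(99.59251330119076))
[807.93699273 445.49432882 574.51818052]
```

Tilt is about 30°, as wanted. I'll cross-check the stud dot with the scene camera (s3 crop (495,425)) and plan the hook approach.

```bash
python3 - <<'E'
from h import *
# head's ends & dot from scene s3 (zoom 10/3): dot, lug tops
for nm,q,z in (('dot',(495,424),32),('bar+x',(445,443),32),('bar-x',(545,404),32),('lug-y top',(437,426),24),('lug+y top',(493,477),24)):
    p=ray('scene',[[120+q[0]*.3,50+q[1]*.3]],z)[0]; print(nm,p.round(1),inb(p).round(1))
to(*tb(7,0),150,2.25)
E
```

```text
dot [ 496.2 -150.    32. ] [8.1 1.9]
bar+x [ 526.6 -152.8   32. ] [38.4 -2. ]
bar-x [ 464.5 -148.    32. ] [-23.5   5.2]
lug-y top [ 518.5 -177.1   24. ] [ 29.3 -25.9]
lug+y top [ 516.3 -121.2   24. ] [29.3 30. ]
shift [  64.1 -132.4  -10.4] roll -0.0 yaw now 2.25 [ 436.3 -286.8  139.6] [ 0.5 -0.4 -2.3] [-0.03 -0.03 -0.01] 8.9 12.5
```

>>> drive_tool --pt "1 0 0 -12 0" --pt "1 0 -15 -22 0" --pt "1 0 -40 -22 0" --pt "1 10 -70 -22 0" --pt "1 25 -100 -18 0" --pt "1 45 -120 -10 0" --pt "1 58 -129 0 0" --pt "1 64 -133.5 10 0" --pt "1 64 -133.5 20 0" --pt "1 64 -133.5 30 0" --pt "1 64 -133.5 35 0" --pt "1 64 -133.5 35 0"

```text
clock: 13.7
position: [494.3, -151.8, 104.1]
ee_rot: [1.0, 0.019, -0.001, -0.0]
contact_force: [0.2, -0.3, -2.4]
gripper_width: 8.8
grasp_force: 73.8
```

>>> drive_tool --pt "1 0 0 0 0" --pt "1 0 0 0 0"

```text
clock: 13.9
position: [495.8, -151.4, 105.7]
ee_rot: [1.0, 0.02, 0.001, 0.0]
contact_force: [-0.4, -0.1, -1.2]
gripper_width: 8.9
grasp_force: 73.8
```

```bash
python3 - <<'E'
from h import *
to(*tb(6.5,.8),85,2.25); s,_=Q(); print(inb(s['position']))
im=arm.get_image('scene'); cv2.imwrite('pics/s5.png',cv2.resize(im[90:210,200:360],(800,600),interpolation=cv2.INTER_CUBIC))
E
```

```text
shift [-1.1 -0.2 20.7] roll -0.0 yaw now 2.24 [ 495.8 -151.4  105.7] [-0.4 -0.1 -1.2] [-0.    0.    0.02] 8.9 13.9
[7.59707261 0.58679132]
```

View pics/s5.png

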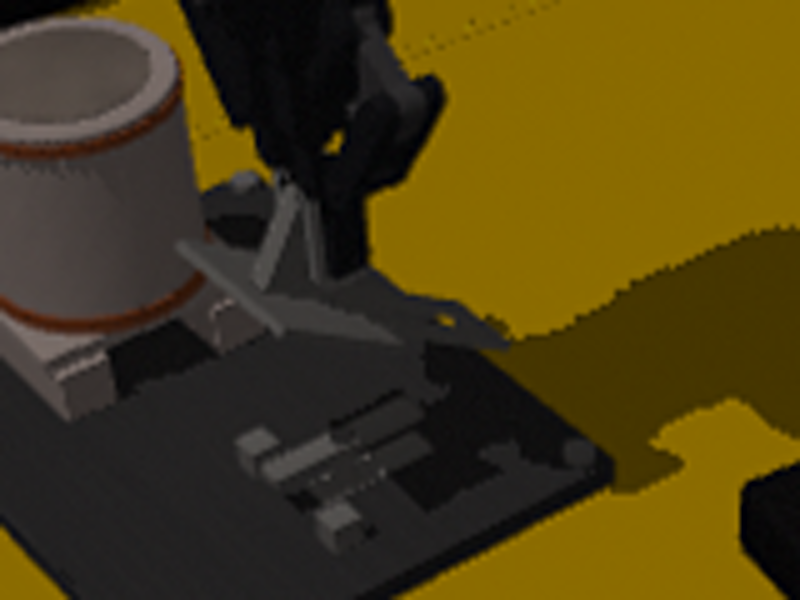

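The latch is held tail-up over the stud, with its toe corner at crop (508,348). The bar and lugs are clear below it.

```bash
python3 - <<'E'
from h import *
for q in ((508,347),(510,350)): print(tilt((200+q[0]/5,90+q[1]/5),(495.8,-151.4,105.7)))
E
```

```text
(np.float64(30.30577829136979), np.float64(-65.02537542153985), np.float64(-74.59639760226078), np.float64(98.95919352918544))
(np.float64(30.613209067217667), np.float64(-65.8638958551034), np.float64(-76.38191643784667), np.float64(100.85757252645979))
```

>>> drive_tool --pt "1 -1 -0.2 6 0" --pt "1 -1 -0.2 13 0" --pt "1 -1 -0.2 19 0" --pt "1 -1 -0.2 23 0" --pt "1 -1 -0.2 23 0" --pt "1 -1 -0.2 23 0"

```text
clock: 14.55
position: [494.6, -150.9, 82.0]
ee_rot: [1.0, 0.02, -0.0, 0.0]
contact_force: [-0.3, 0.0, -1.8]
gripper_width: 9.0
grasp_force: 73.8
```

>>> drive_tool --pt "1 0 0 2 0" --pt "1 0 0 4 0" --pt "1 0 0 6 0" --pt "1 0 0 8 0" --pt "1 0 0 8 0"

```text
clock: 15.05
position: [494.2, -150.9, 73.8]
ee_rot: [1.0, 0.02, -0.0, -0.0]
contact_force: [0.2, -0.7, -2.6]
gripper_width: 9.4
grasp_force: 73.8
```

>>> drive_tool --pt "1 0 0 1 0" --pt "1 0 0 2 0" --pt "1 0 0 2 0" --pt "1 0 0 2 0"

```text
clock: 15.45
position: [494.5, -150.9, 72.2]
ee_rot: [1.0, 0.02, 0.0, 0.0]
contact_force: [1.2, -0.4, -2.0]
gripper_width: 9.0
grasp_force: 73.8
```

>>> drive_tool --pt "1 0 0 1 0" --pt "1 0 0 2 0" --pt "1 0 0 2 0" --pt "1 0 0 2 0"

```text
clock: 15.85
position: [494.5, -150.9, 70.2]
ee_rot: [1.0, 0.02, -0.0, 0.0]
contact_force: [0.0, -0.4, -2.2]
gripper_width: 9.0
grasp_force: 73.8
```

>>> drive_tool --pt "1 0 0 1 0" --pt "1 0 0 2 0" --pt "1 0 0 2 0" --pt "1 0 0 2 0"

```text
clock: 16.25
position: [494.6, -150.9, 68.3]
ee_rot: [1.0, 0.02, 0.0, 0.0]
contact_force: [1.3, -0.1, 0.8]
gripper_width: 8.8
grasp_force: 74.1
```

Slab felt at TCP z≈69. Raise 4 mm, then draw to +x.

>>> drive_tool --pt "1 0 0 -2 0" --pt "1 0 0 -4 0" --pt "1 4 0 -4 0" --pt "1 10 0 -4 0" --pt "1 17 0 -4 0" --pt "1 24 0 -4 0" --pt "1 24 0 -4 0"

```text
clock: 16.95
position: [519.9, -149.9, 72.1]
ee_rot: [1.0, 0.02, 0.0, 0.0]
contact_force: [-0.2, 0.2, -2.3]
gripper_width: 8.8
grasp_force: 73.9
```

>>> drive_tool --pt "1 4 0 0 0" --pt "1 8 0 0 0" --pt "1 12 0 0 0" --pt "1 16 0 0 0" --pt "1 19 0 0 0" --pt "1 20 0 0 0" --pt "1 20 0 0 0"

```text
clock: 17.65
position: [538.5, -149.2, 72.1]
ee_rot: [1.0, 0.02, -0.0, -0.0]
contact_force: [0.1, 0.8, -2.1]
gripper_width: 8.7
grasp_force: 73.9
```

>>> drive_tool --pt "1 2 0 0 0" --pt "1 4 0 0 0" --pt "1 6 0 0 0" --pt "1 6 0 0 0"

```text
clock: 18.05
position: [544.8, -149.0, 72.2]
ee_rot: [1.0, 0.02, 0.0, 0.0]
contact_force: [-0.6, -0.3, -1.1]
gripper_width: 8.8
grasp_force: 73.9
```

>>> drive_tool --pt "1 1 0 0 0" --pt "1 2 0 0 0" --pt "1 2 0 0 0"

```text
clock: 18.35
position: [546.6, -148.9, 72.2]
ee_rot: [1.0, 0.02, 0.0, 0.0]
contact_force: [-0.3, -0.5, -2.6]
gripper_width: 8.5
grasp_force: 73.9
```

>>> drive_tool --pt "1 1 0 0 0" --pt "1 2 0 0 0" --pt "1 2 0 0 0"

```text
clock: 18.65
position: [547.9, -148.8, 72.0]
ee_rot: [1.0, 0.02, -0.001, -0.0]
contact_force: [-0.0, 0.4, -1.3]
gripper_width: 8.7
grasp_force: 73.9
```

>>> drive_tool --pt "1 1 0 0 0" --pt "1 2 0 0 0" --pt "1 2 0 0 0"

```text
clock: 18.95
position: [548.8, -148.8, 71.6]
ee_rot: [1.0, 0.019, -0.002, -0.0]
contact_force: [-4.4, -0.4, -0.5]
gripper_width: 9.1
grasp_force: 73.9
```

>>> drive_tool --pt "1 0.5 0 0 0" --pt "1 1 0 0 0" --pt "1 1 0 0 0"

```text
clock: 19.25
position: [549.1, -148.8, 71.4]
ee_rot: [1.0, 0.019, -0.003, -0.0]
contact_force: [-5.5, -0.8, -1.0]
gripper_width: 8.9
grasp_force: 73.9
```

>>> drive_tool --pt "1 0.5 0 0 0" --pt "1 1 0 0 0" --pt "1 1 0 0 0"

```text
clock: 19.55
position: [549.4, -148.8, 71.2]
ee_rot: [1.0, 0.019, -0.004, -0.0]
contact_force: [-6.9, 0.3, -0.7]
gripper_width: 9.0
grasp_force: 73.9
```

The stem is felt at TCP x≈548 (force -x). I'll ease off to a light touch and see whether a smaller closure gives a softer grip, since the latch must pivot in the pads with little force on the stud.

>>> drive_tool --pt "1 -1.5 0 0 0" --pt "1 -3 0 0 0" --pt "0.95 -3 0 0 0" --pt "0.95 -3 0 0 0"

```text
clock: 19.95
position: [548.8, -148.8, 71.9]
ee_rot: [1.0, 0.02, -0.001, -0.0]
contact_force: [-4.7, -0.7, -2.7]
gripper_width: 9.1
grasp_force: 73.8
```

>>> drive_tool --pt "0.9 0 0 0 0" --pt "0.9 0 0 0 0"

```text
clock: 20.15
position: [548.8, -148.8, 71.8]
ee_rot: [1.0, 0.02, -0.001, -0.0]
contact_force: [-6.8, -0.7, -2.5]
gripper_width: 8.7
grasp_force: 73.8
```

>>> drive_tool --pt "0.87 0 0 0 0" --pt "0.87 0 0 0 0"

```text
clock: 20.35
position: [548.8, -148.8, 71.9]
ee_rot: [1.0, 0.02, -0.001, -0.0]
contact_force: [-4.6, -0.5, -2.4]
gripper_width: 8.5
grasp_force: 73.8
```

>>> drive_tool --pt "0.84 -1 0 0 0" --pt "0.84 -1 0 0 0"

```text
clock: 20.55
position: [548.5, -148.8, 72.1]
ee_rot: [1.0, 0.02, 0.0, -0.0]
contact_force: [-3.9, -0.3, -2.8]
gripper_width: 9.0
grasp_force: 73.8
```

>>> drive_tool --pt "0.82 0 0 0 0" --pt "0.82 0 0 0 0"

```text
clock: 20.75
position: [548.5, -148.8, 72.1]
ee_rot: [1.0, 0.02, 0.0, -0.0]
contact_force: [-4.2, -0.1, -3.0]
gripper_width: 9.1
grasp_force: 73.8
```

Grip force stays fixed, so I'll pivot the plate using the stem's reaction, kept below about 9 N. Test gently.

>>> drive_tool --pt "1 1 0 0 0" --pt "1 2 0 0.5 0" --pt "1 3 0 1 0" --pt "1 3 0 1 0"

```text
clock: 21.15
position: [549.5, -148.8, 71.1]
ee_rot: [1.0, 0.02, -0.003, 0.0]
contact_force: [-6.1, -0.2, 1.5]
gripper_width: 8.8
grasp_force: 74.1
```

>>> drive_tool --pt "1 0.5 0 0 0" --pt "1 1 0 0 0" --pt "1 1 0 0 0"

```text
clock: 21.45
position: [549.7, -148.8, 70.9]
ee_rot: [1.0, 0.02, -0.003, -0.0]
contact_force: [-8.3, -1.1, 0.2]
gripper_width: 8.9
grasp_force: 74.1
```

```bash
python3 - <<'E'
from h import *
im=arm.get_image('scene'); s,_=Q(); cv2.imwrite('pics/x2.png',im)
hsv=cv2.cvtColor(im,cv2.COLOR_BGR2HSV)
print(s['position'],s['contact_force'].round(1)); p=np.array(s['position'])
# expected tail corners for several tilts, guide only
for y in(33,-33):
  for a in (10,20,30):
    q=np.radians(a); X,Z=26*np.cos(q)+32*np.sin(q),26*np.sin(q)-32*np.cos(q)
    b=inb(p)+[X,y]; print(y,a,proj('scene',[[*tb(*b),p[2]+19+Z]]).round(1))
w=hsv[118:180,205:300]
for r in w: print(''.join('#' if q[1]<110 and q[2]>85 else '+' if q[2]>60 and q[1]<110 else '.' for q in r))
E
```

```text
[ 549.72491343 -148.81364271   70.93705527] [-8.5  0.1  0.9]
33 10 [[235.8 192.7]]
33 20 [[233.1 191.2]]
33 30 [[230.9 189. ]]
-33 10 [[216.1 173.5]]
-33 20 [[213.4 171.9]]
-33 30 [[211.1 169.7]]
++++...........................................................................................
...............................................................................................
...............................................................................................
...............................................................................................
+..............................................................................................
+++.+..........................................................................................
+++++++........................................................................................
+++++++.......................................+................................................
++++++++.......................................................................................
++++++++................................
[... 4347 characters left out ...]
............................
........+..++++++++++++++........+.............................................................
............+++++++++++++........+.............................................................
.............++++++++++++......................................................................
..............++++++++++.......................................................................
...............+++++++++.......................................................................
................++++++++++.....................................................................
.................+++++++++++++++++++++.........................................................
```

```bash
python3 - <<'E'
from h import *
im=cv2.imread('pics/x2.png'); hsv=cv2.cvtColor(im,cv2.COLOR_BGR2HSV)
for i,r in enumerate(hsv[158:202,195:260]): print(158+i,''.join('#' if q[1]<110 and q[2]>85 else '+' if q[2]>60 and q[1]<110 else '.' for q in r))
E
```

```text
158 ...++++++##############+............+++..........................
159 ....++++++##########++...+..........+++..........................
160 .....++++++#######+.....+#..........++++.........................
161 ......+++++#####+....+++##..........++++.+.......................
162 .......++++++#+....+#####..........++++..+.......................
163 ........+++++++++++####............++++..+.......................
164 .........+++++++####+..............++++..+.......................
165 ..........++++++##+...............++++...........................
166 ...........++++++.................#+++...........................
167 ............+++++++++...+.+.......++++....+......................
168 .............++++++++++++++++++..++++.....+......................
169 ..............+++++++++++++++++++#+++.....+......................
170 ...............+++++++++++++++++++++.............................
171 ................++++++++++++++++++++.............................
172 .................+++++++++++++++++++.......+.....................
173 ..................+..++++++++++++++........+..
[... 1279 characters left out ...]

192 .................................................................
193 .................................................................
194 .................................................................
195 .................................................................
196 .................................................................
197 .................................................................
198 .................................................................
199 .................................................................
200 .................................................................
201 .................................................................
```

```bash
python3 - <<'E'
from h import *
nb=np.array([-s_,c,0])
def pt(uv,tcp,half):
    p=rayplane('scene',uv,np.array(tcp)+nb*half,nb); return np.array([inb(p)[0]-inb(tcp)[0],p[2]-tcp[2]-19])
t5=(495.8,-151.4,105.7)
a=pt((301.6,159.6),t5,17); 
for uv in((255,156.6),(255.8,156.2)):
    b=pt(uv,t5,33); d=b-a; print('toe',a,'tail',b,'angle',np.degrees(np.arctan2(d[1],d[0])),np.hypot(*d))
x2=(549.72,-148.81,70.94); 
for uv in((231,186),(230.5,186.5)): print('now tail',pt(uv,x2,33))
E
```

```text
toe [-65.00221547 -75.04466746] tail [39.29858861 -9.18542361] angle 32.26977391204781 123.35354771705437
toe [-65.00221547 -75.04466746] tail [37.72969783 -9.12617637] angle 32.686480924540895 122.06184284424947
now tail [37.27381624 -8.92937871]
now tail [38.3171524  -9.43910107]
```

There is no slip at 8 N; the grip's friction torque is too high, and the tilt is about 32°. New plan: back out, set the tilt to about 13.5° by pressing the toe on clear slab beyond the lugs, and re-hook at about 11.4 mm. At that tilt the eye passes the head's end by pure lowering, and the slab does the final levelling.

>>> drive_tool --pt "1 -3 0 -1 0" --pt "1 -10 0 -2 0" --pt "1 -20 0 -2 0" --pt "1 -32 0 -2 0" --pt "1 -46 0 -2 0" --pt "1 -56 0 -2 0" --pt "1 -58 0 -2 0" --pt "1 -58 0 -2 0" --pt "1 -58 0 -15 0" --pt "1 -58 0 -35 0" --pt "1 -58 0 -45 0" --pt "1 -58 0 -45 0"

```text
clock: 22.7
position: [496.2, -150.9, 117.7]
ee_rot: [1.0, 0.02, 0.002, 0.0]
contact_force: [-0.4, 0.3, -2.1]
gripper_width: 9.1
grasp_force: 73.7
```

>>> drive_tool --pt "1 15 0 0 0" --pt "1 45 0 0 0" --pt "1 80 0 0 0" --pt "1 105 0 0 0" --pt "1 115 0 0 0" --pt "1 115 0 10 0" --pt "1 115 0 25 0" --pt "1 115 0 40 0" --pt "1 115 0 43 0" --pt "1 115 0 43 0"

```text
clock: 23.7
position: [607.8, -146.5, 72.1]
ee_rot: [1.0, 0.02, -0.002, -0.0]
contact_force: [-0.1, -0.5, -1.5]
gripper_width: 8.8
grasp_force: 73.7
```

```bash
python3 - <<'E'
from h import *
s,_=Q(); print(inb(s['position']),s['position'],s['contact_force'].round(1))
for a in (32,25,20,15,13.5,12,10):
    q=np.radians(a); print(a,'TCPz',round(-7+95*np.sin(q)+30*np.cos(q),1),'dx',round(95*np.cos(q)-30*np.sin(q),1))
E
```

```text
[119.69793304   1.14455198] [ 607.76071537 -146.45701163   72.08076564] [-0.1 -0.5 -1.5]
32 TCPz 68.8 dx 64.7
25 TCPz 60.3 dx 73.4
20 TCPz 53.7 dx 79.0
15 TCPz 46.6 dx 84.0
13.5 TCPz 44.3 dx 85.4
12 TCPz 42.1 dx 86.7
10 TCPz 39.0 dx 88.3
```

>>> drive_tool --pt "1 1 0 4 0" --pt "1 5 0 8 0" --pt "1 9 0 12 0" --pt "1 12 0 16 0" --pt "1 15 0 19 0" --pt "1 17 0 22 0" --pt "1 19 0 24.5 0" --pt "1 20 0 26.5 0" --pt "1 20.5 0 28 0" --pt "1 21 0 28.5 0" --pt "1 21 0 28.5 0" --pt "1 21 0 28.5 0"

```text
clock: 24.9
position: [631.5, -145.7, 47.2]
ee_rot: [1.0, 0.02, 0.001, 0.001]
contact_force: [-0.9, 0.7, 5.6]
gripper_width: 9.0
grasp_force: 73.0
```

```bash
python3 - <<'E'
from h import *
s,M=Q(); print(inb(s['position']),s['position'],s['contact_force'].round(1)); print(M.round(4))
im=arm.get_image('scene'); cv2.imwrite('pics/x3.png',im); hsv=cv2.cvtColor(im,cv2.COLOR_BGR2HSV)
p=s['position']
for (lx,y) in ((26,33),(-95,17)):
  for a in (10,15,20):
    q=np.radians(a); X,Z=lx*np.cos(q)+28*np.sin(q),lx*np.sin(q)-28*np.cos(q)
    print(lx,a,proj('scene',[[*tb(*(inb(p)+[X,y])),p[2]+19+Z]]).round(1))
E
```

```text
[143.42892532   0.93456196] [ 631.48165609 -145.73516537   47.15049243] [-0.9  0.7  5.6]
[[ 0.9992  0.0404  0.002 ]
 [ 0.0404 -0.9992 -0.001 ]
 [ 0.002   0.0011 -1.    ]]
26 10 [[194.9 222.7]]
26 15 [[193.6 222. ]]
26 20 [[192.3 221.2]]
-95 10 [[252.5 196.4]]
-95 15 [[251.1 200.6]]
-95 20 [[249.3 204.6]]
```

>>> drive_tool --pt "1 0.5 0 1.5 0" --pt "1 1 0 2.7 0" --pt "1 1 0 2.7 0" --pt "1 1 0 2.7 0"

```text
clock: 25.35
position: [633.1, -145.7, 44.8]
ee_rot: [1.0, 0.02, 0.002, 0.001]
contact_force: [-0.1, 1.0, 7.9]
gripper_width: 9.0
grasp_force: 73.1
```

```bash
python3 - <<'E'
from h import *
im=arm.get_image('scene'); s,M=Q(); cv2.imwrite('pics/x3.png',im); hsv=cv2.cvtColor(im,cv2.COLOR_BGR2HSV)
print(s['position'],s['contact_force'].round(1))
for i,r in enumerate(hsv[190:232,170:266]): print(190+i,''.join('#' if q[1]<110 and q[2]>85 else '+' if q[2]>60 and q[1]<110 else 'y' if q[1]>190 else '.' for q in r))
E
```

```text
[ 633.05772758 -145.68266848   44.74878837] [-0.2  1.1  7.2]
190 yyyyyyyyyyyyyyyyyyy.............................................................................
191 yyyyyyyyyyyyyyyyyyyy++..........................................................................
192 yyyyyyyyyyyyyyyyyyyy+++.........................................................................
193 yyyyyyyyyyyyyyyyyyyy+++.........................................................................
194 yyyyyyyyyyyyyyyyyyyy+++.+.......................................................................
195 yyyyyyyyyyyyyyyyyyyy++..........................................................................
196 yyyyyyyyyyyyyyyyyyyy++..........................................................................
197 yyyyyyyyyyyyyyyyyyyy++...+......................................................................
198 yyyyyyyyyyyyyyyyyy..++...+......................................................................
199 yyyyyyyyyyyyyy..#+++++..........................................................................
200 yyyyyyyyyy..#+++++++++...
[... 2502 characters left out ...]
yyyyyyyyyyyyyyyyyyyyyyyyyyyyyyyyyyyyyyyyyyyyyyyyyyyyyyyy.....................yyyyyyyyyyyyyyyyy
226 yyyyyyyyyyyyyyyyyyyyyyyyyyyyyyyyyyyyyyyyyyyyyyyyyyyyyyyyyyy...................yyyyyyyyyyyyyyyyyy
227 yyyyyyyyyyyyyyyyyyyyyyyyyyyyyyyyyyyyyyyyyyyyyyyyyyyyyyyyyyyy...............yyyyyyyyyyyyyyyyyyyyy
228 yyyyyyyyyyyyyyyyyyyyyyyyyyyyyyyyyyyyyyyyyyyyyyyyyyyyyyyyyyyyy............yyyyyyyyyyyyyyyyyyyyyyy
229 yyyyyyyyyyyyyyyyyyyyyyyyyyyyyyyyyyyyyyyyyyyyyyyyyyyyyyyyyyyyyy.........yyyyyyyyyyyyyyyyyyyyyyyyy
230 yyyyyyyyyyyyyyyyyyyyyyyyyyyyyyyyyyyyyyyyyyyyyyyyyyyyyyyyyyyyyyy......yyyyyyyyyyyyyyyyyyyyyyyyyyy
231 yyyyyyyyyyyyyyyyyyyyyyyyyyyyyyyyyyyyyyyyyyyyyyyyyyyyyyyyyyyyyyyy...yyyyyyyyyyyyyyyyyyyyyyyyyyyyy
```

```bash
python3 - <<'E'
from h import *
nb=np.array([-s_,c,0]); tcp=(633.06,-145.68,44.75)
def pt(uv,half=33):
    p=rayplane('scene',uv,np.array(tcp)+nb*half,nb); return np.array([inb(p)[0]-inb(tcp)[0],p[2]-tcp[2]-19])
for a,b in (((192,221.5),(220.5,211.5)),((192,223.5),(221,214))):
    A,B=pt(a),pt(b); d=A-B; print(A,B,np.hypot(*d),np.degrees(np.arctan2(d[1],d[0])))
    A,B=A+0,pt(a); q=np.radians(13.8); print('x,h in latch',A[0]*np.cos(q)+A[1]*np.sin(q),-A[0]*np.sin(q)+A[1]*np.cos(q))
for t in (12.5,13,13.5,14,14.5):
    q=np.radians(t);print(t,'h',20-40*np.sin(q),16-4*np.cos(q),'E rel TCP',-85*np.cos(q)+30*np.sin(q),-85*np.sin(q)-30*np.cos(q)+19)
E
```

```text
[ 32.99368624 -15.355816  ] [-18.45597823 -23.95951478] 52.1640834996258 9.493475958952379
x,h in latch 28.37842384846376 -22.782657368870698
[ 33.93914071 -19.35036056] [-18.31983752 -29.70817454] 53.275558341054776 11.210821601985764
x,h in latch 28.343754565126975 -26.887419046376234
12.5 h 11.342415442475884 12.094815971520266 E rel TCP -76.49197218705125 -28.686247398336747
13 h 11.0019578262454 12.102519740859059 E rel TCP -76.07292387642904 -29.351941562785584
13.5 h 10.662185445763784 12.110520318409293 E rel TCP -75.64808231812535 -30.013953539682255
14 h 10.323124176013291 12.118817094896015 E rel TCP -75.21747986546967 -30.67223291425165
14.5 h 9.984799837822342 12.127409438487568 E rel TCP -74.78114931050591 -31.326729555970758
```

Tilt is about 13.8°, with slab contact at TCP z≈44.9. Return to the hook position and lower to z≈53.8 (toe edge about 11.3 mm above the slab).

>>> drive_tool --pt "1 0 0 -10 0" --pt "1 0 0 -30 0" --pt "1 -15 0 -45 0" --pt "1 -45 0 -45 0" --pt "1 -80 0 -45 0" --pt "1 -105 0 -45 0" --pt "1 -118 0 -45 0" --pt "1 -120 0 -45 0" --pt "1 -120 0 -45 0" --pt "1 -120 0 -35 0" --pt "1 -120 0 -25 0" --pt "1 -120 0 -20 0"

```text
clock: 26.6
position: [511.0, -150.1, 60.1]
ee_rot: [1.0, 0.02, -0.001, -0.0]
contact_force: [0.5, 1.4, -2.9]
gripper_width: 8.7
grasp_force: 71.8
```

>>> drive_tool --pt "1 0 0 0 0" --pt "1 0 0 0 0"

```text
clock: 26.8
position: [511.6, -150.3, 61.5]
ee_rot: [1.0, 0.02, -0.0, 0.0]
contact_force: [1.0, -0.7, -1.0]
gripper_width: 8.5
grasp_force: 71.7
```

```bash
python3 - <<'E'
from h import *
to(*tb(25.4,.8),53.8,2.25); s,_=Q(); print(inb(s['position']))
E
```

```text
shift [1.9 0.3 7.7] roll 0.0 yaw now 2.27 [ 511.6 -150.3   61.5] [ 1.  -0.7 -1. ] [ 0.03 -0.05 -0.04] 8.5 26.8
[23.4855319   1.08944371]
```

>>> drive_tool --pt "1 1 0 3 0" --pt "1 2 0 6 0" --pt "1 2 0 7.7 0" --pt "1 2 0 7.7 0" --pt "1 2 0 7.7 0"

```text
clock: 27.3
position: [513.5, -150.2, 54.3]
ee_rot: [1.0, 0.02, 0.0, 0.0]
contact_force: [0.4, 1.1, -1.7]
gripper_width: 9.3
grasp_force: 71.7
```

>>> drive_tool --pt "1 3 0 0 0" --pt "1 8 0 0 0" --pt "1 14 0 0 0" --pt "1 18 0 0 0" --pt "1 20 0 0 0" --pt "1 20 0 0 0"

```text
clock: 27.9
position: [533.8, -149.4, 54.2]
ee_rot: [1.0, 0.02, 0.0, 0.0]
contact_force: [-0.5, 0.6, -1.3]
gripper_width: 8.9
grasp_force: 71.7
```

>>> drive_tool --pt "1 2 0 0.4 0" --pt "1 4 0 0.4 0" --pt "1 7 0 0.4 0" --pt "1 10 0 0.4 0" --pt "1 10 0 0.4 0"

```text
clock: 28.4
position: [544.0, -149.0, 53.9]
ee_rot: [1.0, 0.02, 0.0, 0.0]
contact_force: [-0.6, 0.2, -2.2]
gripper_width: 9.0
grasp_force: 71.7
```

>>> drive_tool --pt "1 3 0 0 0" --pt "1 6 0 0 0" --pt "1 9 0 0 0" --pt "1 12 0 0 0" --pt "1 12 0 0 0"

```text
clock: 28.9
position: [556.0, -148.5, 53.9]
ee_rot: [1.0, 0.02, 0.0, 0.0]
contact_force: [-0.2, -0.3, -2.6]
gripper_width: 9.0
grasp_force: 71.7
```

>>> drive_tool --pt "1 2 0 0 0" --pt "1 4 0 0 0" --pt "1 6 0 0 0" --pt "1 8 0 0 0" --pt "1 8 0 0 0"

```text
clock: 29.4
position: [563.8, -148.2, 53.9]
ee_rot: [1.0, 0.02, 0.0, 0.0]
contact_force: [0.2, 0.8, -1.5]
gripper_width: 8.7
grasp_force: 71.7
```

>>> drive_tool --pt "1 1 0 0 0" --pt "1 2 0 0 0" --pt "1 2 0 0 0"

```text
clock: 29.7
position: [565.6, -148.1, 53.9]
ee_rot: [1.0, 0.02, 0.0, 0.0]
contact_force: [0.6, 0.8, -2.4]
gripper_width: 8.8
grasp_force: 71.7
```

>>> drive_tool --pt "1 1 0 0 0" --pt "1 2 0 0 0" --pt "1 2 0 0 0"

```text
clock: 30.0
position: [567.2, -148.1, 53.8]
ee_rot: [1.0, 0.02, -0.0, -0.0]
contact_force: [0.1, 0.5, -1.7]
gripper_width: 8.7
grasp_force: 71.7
```

>>> drive_tool --pt "1 1 0 0 0" --pt "1 2 0 0 0" --pt "1 2 0 0 0"

```text
clock: 30.3
position: [567.9, -148.0, 53.3]
ee_rot: [1.0, 0.02, -0.002, -0.0]
contact_force: [-3.6, 0.3, -1.2]
gripper_width: 8.8
grasp_force: 71.7
```

>>> drive_tool --pt "1 0.5 0 0 0" --pt "1 1 0 0 0" --pt "1 1 0 0 0"

```text
clock: 30.6
position: [568.2, -148.0, 53.1]
ee_rot: [1.0, 0.019, -0.003, -0.0]
contact_force: [-5.0, -1.0, -1.2]
gripper_width: 9.2
grasp_force: 71.8
```

The stem is felt where expected (about 5 N). Lower straight down in small steps.

>>> drive_tool --pt "1 0 0 0.7 0" --pt "1 0 0 1.4 0" --pt "1 0 0 2 0" --pt "1 0 0 2 0"

```text
clock: 31.0
position: [568.3, -148.1, 51.7]
ee_rot: [1.0, 0.02, -0.003, -0.0]
contact_force: [-5.0, -0.0, 2.1]
gripper_width: 9.0
grasp_force: 72.1
```

>>> drive_tool --pt "1 0 0 0.7 0" --pt "1 0 0 1.4 0" --pt "1 0 0 1.4 0"

```text
clock: 31.3
position: [568.2, -148.1, 50.3]
ee_rot: [1.0, 0.02, -0.003, -0.0]
contact_force: [-5.4, -1.3, 0.9]
gripper_width: 8.7
grasp_force: 72.1
```

>>> drive_tool --pt "1 0 0 0.7 0" --pt "1 0 0 1.4 0" --pt "1 0 0 1.4 0"

```text
clock: 31.6
position: [568.2, -148.1, 48.9]
ee_rot: [1.0, 0.02, -0.003, -0.0]
contact_force: [-5.4, 0.7, 0.6]
gripper_width: 8.8
grasp_force: 72.1
```

>>> drive_tool --pt "1 0 0 0.7 0" --pt "1 0 0 1.4 0" --pt "1 0 0 1.4 0"

```text
clock: 31.9
position: [568.3, -148.1, 47.5]
ee_rot: [1.0, 0.02, -0.003, 0.0]
contact_force: [-6.9, -0.2, 1.7]
gripper_width: 8.9
grasp_force: 72.2
```

>>> drive_tool --pt "1 0 0 0.7 0" --pt "1 0 0 1.4 0" --pt "1 0 0 1.4 0"

```text
clock: 32.2
position: [568.3, -148.1, 46.1]
ee_rot: [1.0, 0.02, -0.003, 0.0]
contact_force: [-5.7, -0.7, 0.2]
gripper_width: 8.7
grasp_force: 72.2
```

It passed the head's end freely. Now put the toe on the slab, ease off the stem by 1 mm, and level against the slab.

>>> drive_tool --pt "1 -1 0 1 0" --pt "1 -1.5 0 2 0" --pt "1 -1 0 3.5 0" --pt "1 -0.5 0 5 0" --pt "1 0.5 0 6.5 0" --pt "1 1 0 8 0" --pt "1 1.5 0 9 0" --pt "1 1.5 0 9 0"

```text
clock: 33.0
position: [572.6, -147.9, 37.4]
ee_rot: [1.0, 0.02, 0.001, 0.0]
contact_force: [-4.0, -0.8, 3.5]
gripper_width: 9.0
grasp_force: 72.4
```

```bash
python3 - <<'E'
from h import *
s,M=Q(); p=s['position']; print(inb(p),p,s['contact_force'].round(1))
from scipy.optimize import brentq
a=brentq(lambda q:-7+95*np.sin(q)+30*np.cos(q)-p[2],-.1,.5); print(np.degrees(a),'E x',inb(p)[0]-85*np.cos(a)+30*np.sin(a))
E
```

```text
[84.46216103  1.07959542] [ 572.55465905 -147.90526803   37.38136601] [-4.  -0.8  3.5]
8.928957159590396 E x 5.148519714394577
```

>>> drive_tool --pt "1 0 0 1.5 0" --pt "1 0.7 0 3 0" --pt "1 1.4 0 4.5 0" --pt "1 2 0 6 0" --pt "1 2.6 0 7.5 0" --pt "1 3.2 0 9 0" --pt "1 3.6 0 10.5 0" --pt "1 4 0 12 0" --pt "1 4 0 12 0"

```text
clock: 33.9
position: [577.8, -147.7, 26.0]
ee_rot: [1.0, 0.02, 0.002, 0.0]
contact_force: [-0.6, -0.2, 5.4]
gripper_width: 9.0
grasp_force: 72.8
```

>>> drive_tool --pt "1 0 0 1 0" --pt "1 0.3 0 2 0" --pt "1 0.3 0 2 0" --pt "1 0.3 0 2 0"

```text
clock: 34.3
position: [578.4, -147.7, 24.2]
ee_rot: [1.0, 0.02, 0.002, 0.0]
contact_force: [-1.3, -0.8, 5.5]
gripper_width: 8.8
grasp_force: 72.9
```

>>> drive_tool --pt "1 0 0 1 0" --pt "1 0 0 2 0" --pt "1 0 0 2 0" --pt "1 0 0 2 0"

```text
clock: 34.7
position: [579.1, -147.7, 22.5]
ee_rot: [1.0, 0.02, 0.003, 0.0]
contact_force: [-0.9, -0.4, 6.7]
gripper_width: 8.8
grasp_force: 73.1
```

>>> drive_tool --pt "1 0 0 1 0" --pt "1 0 0 2 0" --pt "1 0 0 2 0"

```text
clock: 35.0
position: [579.1, -147.7, 22.3]
ee_rot: [1.0, 0.021, 0.003, 0.001]
contact_force: [-4.5, 1.0, 15.2]
gripper_width: 8.8
grasp_force: 74.6
```

Flat on the slab (z stalls, 15 N). Unload and slide home to -x.

>>> drive_tool --pt "1 0 0 -1.5 0" --pt "1 0 0 -3 0" --pt "1 -3 0 -3 0" --pt "1 -6 0 -3 0" --pt "1 -10 0 -3 0" --pt "1 -14 0 -3 0" --pt "1 -18 0 -3 0" --pt "1 -20 0 -3 0" --pt "1 -20 0 -3 0"

```text
clock: 35.9
position: [555.9, -148.5, 22.4]
ee_rot: [1.0, 0.02, -0.0, 0.0]
contact_force: [3.0, 0.1, 3.2]
gripper_width: 9.0
grasp_force: 72.7
```

>>> drive_tool --pt "1 -1 0 0 0" --pt "1 -2 0 0 0" --pt "1 -3 0 0 0" --pt "1 -3 0 0 0"

```text
clock: 36.3
position: [553.5, -148.6, 22.4]
ee_rot: [1.0, 0.02, 0.0, 0.0]
contact_force: [3.8, -0.2, 3.7]
gripper_width: 8.8
grasp_force: 72.8
```

>>> drive_tool --pt "1 -1 0 0 0" --pt "1 -2 0 0 0" --pt "1 -3 0 0 0" --pt "1 -3 0 0 0"

```text
clock: 36.7
position: [553.3, -148.7, 23.1]
ee_rot: [1.0, 0.02, 0.003, 0.0]
contact_force: [8.3, 0.1, 2.2]
gripper_width: 8.8
grasp_force: 72.5
```

Shoulders met the lugs (base x 65 at the fin means the origin is at about 0). Seat it with a small extra push, relieve, and open.

>>> drive_tool --pt "1 -1.5 0 1.5 0" --pt "1 -1.5 0 3 0" --pt "1 -1.5 0 3 0" --pt "1 1 0 3 0" --pt "1 2 0 2 0" --pt "1 2 0 2 0"

```text
clock: 37.3
position: [553.5, -148.7, 22.3]
ee_rot: [1.0, 0.02, 0.001, 0.0]
contact_force: [1.7, 1.1, 13.0]
gripper_width: 8.6
grasp_force: 74.3
```

>>> drive_tool --pt "0.6 0 0 0 0" --pt "0.4 0 0 0 0" --pt "0.2 0 0 0 0" --pt "0 0 0 0 0" --pt "0 0 0 0 0"

```text
clock: 37.8
position: [551.6, -148.6, 19.7]
ee_rot: [1.0, 0.02, -0.001, -0.0]
contact_force: [-0.1, -0.4, -0.8]
gripper_width: 43.1
grasp_force: 0.0
```

>>> drive_tool --pt "0 0 0 -10 0" --pt "0 0 0 -30 0" --pt "0 0 0 -60 0" --pt "0 0 0 -100 0" --pt "0 0 0 -140 0" --pt "0 0 0 -170 0" --pt "0 -30 30 -190 0" --pt "0 -50 60 -200 0" --pt "0 -70 100 -200 0" --pt "0 -90 120 -200 0" --pt "0 -90 130 -200 0" --pt "0 -90 130 -200 0"

```text
clock: 39.0
position: [467.3, -283.1, 220.9]
ee_rot: [1.0, 0.019, 0.0, 0.0]
contact_force: [-0.5, -0.3, 0.7]
gripper_width: 42.5
grasp_force: 0.0
```

```bash
python3 - <<'E'
from h import *
im=arm.get_image('scene'); t=arm.get_image('top')
a=cv2.resize(im[110:230,180:340],(800,600),interpolation=cv2.INTER_CUBIC)[:, :480]
b=cv2.resize(t[225:340,400:461],(318,600),interpolation=cv2.INTER_CUBIC)
cv2.imwrite('pics/f.png',cv2.convertScaleAbs(np.hstack([a,b]),alpha=1.5))
s,_=Q(); print(s['position'],s['gripper_width'],s['clock'])
E
```

```text
[ 467.9200191  -281.77094104  220.47604953] 43.15968103849725 39.1
```

View pics/f.png

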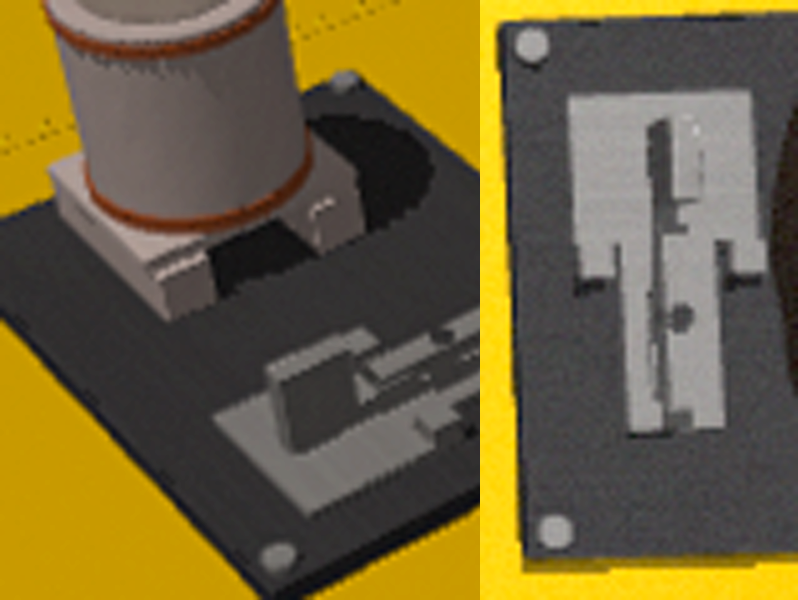

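The latch lies flat with its shoulders against both lugs (right crop, about (595,275) and (745,275)). The head bar sits over the eye, the gripper is clear, and nothing else has moved.

```bash
python3 -c "
from bench import arm
print(arm.job_done())"
```

```text
the job is handed in; nothing more can be done
None
```

The latch is back on the stud: hooked under the head, levelled flat and slid home against both lugs, then released and handed in at about 39 s. Measured push on the stud peaked at about 8.5 N; the hook that held was made at about 14° of tail tilt, after a first one at about 32° could not be levelled gently enough and was backed out.

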